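Reset the bleed station through its shuttered key well

TASK

Reset the bleed station: with the fingertips push its sliding shutter all the way across to the other end so that the round well is uncovered, reach down into the round well and press the sunken key to the bottom, keeping it down for a good second, then let it come up and push the shutter all the way back over the round well. Do not press the key in the square well, do not lift the station or push it out of place, and leave the things around it where they are.

Things in the scene. Friction and masses are not known exactly. Their poses are not given: they have to be found in the camera images.
- station: Grey metal box standing loose on the bench on rubber feet (about 2.5 kg; slides only if pushed sideways with over 10 N): 90 mm wide (its x), 220 mm long (y), 40 mm high to its flat deck. Origin: centre of its underside; z up. Two wells are sunk in the deck: round at y = +48 mm, square at y = -48 mm. A bare metal shutter slides along y over them; at the start it covers the round well.
- shutter_rib (a point): Middle of the top edge of the shutter's push rib, 57 mm above the bench. The rib is a bar 46 mm long (station's x), 10 mm thick (y), 12 mm high, across the middle of the shutter plate, which is 62 mm (x) by 58 mm (y), its top 5 mm above the deck. Guide strips 6 mm high flank it at x = +-35 mm; stop bars 5 mm high stand at y = +-81 mm.
- shutter (a joint): Shutter slide: 0 = at its stop, covering the round well (rib at y = +48 mm of the station); grows as it is pushed towards the station's -y; 0.096 m = at the other stop, covering the square well (rib at y = -48 mm). Starts between 0 and 12 mm, stays where it is left, moves with about 2 N.
- round_well (a point): Centre of the mouth of the round well, level with the deck, 40 mm above the bench. Well: 48 mm diameter, straight walls; the key's top lies 16 mm below the mouth. The well goes with the station.
- round_key (a joint): The flat round key (36 mm diameter, white) at the bottom of the round well: 0 = up, 0.005 m = pressed down to its stop. A spring returns it; it starts to move at about 1.5 N, is fully down at about 5 N, and needs to be kept down for about a second.
- square_well (a point): Centre of the mouth of the square well (44 mm square), level with the deck. Not to be used.
- square_key (a joint): The flat square key (34 mm, white) in the square well, 16 mm below the mouth: 0 = up, grows to 0.005 m when pressed. To be left alone.
- shim_stack_1: Bystander, not to be moved: stack of thin steel shims, 32 mm across, 8 mm high. Origin at the centre of its underside.
- damper_piston: Bystander, not to be moved: white damper piston, 43 mm across, 17 mm high. Origin at the centre of its underside.
- seal_head: Bystander, not to be moved: dark blue seal head, 47 mm across, 28 mm high. Origin at the centre of its underside.
- marker_pen: Bystander, not to be moved: black marker pen lying down, 128 mm long, 17 mm high. Origin at the centre of its underside.
- grease_tub: Bystander, not to be moved: round grease tub with a lid, 70 mm across, 64 mm high, standing off the station's -y end. Origin at the centre of its underside.
- masking_tape: Bystander, not to be moved: roll of masking tape, 70 mm across, 24 mm high, off to the left. Origin at the centre of its underside.
- side_cutters: Bystander, not to be moved: side cutters, 120 mm long, off to the right. Origin at the centre of its underside.
Things that resemble listed ones, but are neither listed nor needed, are in the scene too. There is more than one size of the station; the job needs the larger.

How it is judged:
On the way, in this order (a step that is already met when the one before it is completed fails the run):
1. the shutter is pushed across so that the round well is fully open (slide past 88 mm) (value of joint shutter above 0.088 m), for 0.2 s.
2. the key in the round well is kept pressed to the bottom (past 4 mm for 0.7 s) with the shutter open (value of joint round_key above 0.004 m and value of joint shutter above 0.06 m), for 0.7 s.
At the end, for the whole second after the job is handed in: The shutter is back over the round well (slide under 8 mm from its stop), both keys are up (under 1 mm), and the station stands flat, at rest, within 30 mm of where it stood (value of joint shutter below 0.008 m and value of joint each of round_key, square_key below 0.001 m and distance of station from where it was at the start of the episode below 0.03 m and angle between station's own z axis and vertical below 0.05 rad and linear speed of station below 0.01 m/s and velocity of joint shutter below 0.01 m/s); the robot touches nothing.
It fails at once if the key in the square well is pressed (over 2 mm) (value of joint square_key above 0.002 m).
It fails at once if the station is lifted, tipped or pushed out of place (raised over 8 mm, tilted over 0.1 rad or moved over 30 mm) (height (world z) of station above 0.008 m or angle between station's own z axis and vertical above 0.1 rad or distance of station from where it was at the start of the episode above 0.03 m).
It fails at once if one of the loose things around the station is lifted or moved by more than 25 mm (distance of any of shim_stack_1, damper_piston, seal_head, marker_pen, grease_tub, masking_tape, side_cutters from where it was at the start of the episode above 0.025 m).
It also fails if it takes over 54 s, if anything falls off the work surface, if the arm or the gripper's body presses on something with over 40 N, if the wrist force passes 120 N, or if a joint passes its speed limit or range.

ROBOT

A 6-joint arm with a two-finger parallel gripper is mounted at the origin on a cart in front of the work surface, level with it; the furniture and walls round the work are solid. World frame = base frame: x ahead of the robot, y to its left, z up, the work surface at z = 0. Lengths are in m, angles in rad, forces in N, time in s.
With the tool pointing down it reaches from about 0.325 to 0.85 m from the base axis. Payload 4.4 kg.
Tool frame: the origin (TCP) lies at the very end of the fingers, on their centre line; the grasp point (between the pads) lies 19 mm behind it; z points along the fingers, y is the line along which they close (so a half turn about z gives the same grasp; the last joint's range is limited). The gripper opens to 94 mm and grips with 3 to 60 N. Pads are 16 mm wide; open, the fingers measure 119 mm over their backs; the gripper's body (75 mm by 177 mm) begins 78 mm behind the grasp point.
Start: joints at [0.957, 0.207, 1.542, -0, 1.393, -0.15], TCP at [0.257, 0.514, 0.205] pointing down, gripper open.
Joint ranges: [-2.73, 2.73], [-0.86, 2.22], [0.23, 2.46], [-1.11, 4.25], [0.08, 2.63], [-2.82, 2.82]. Speed limits (rad/s): [2.79, 2.79, 3.14, 3.14, 3.14, 3.14].

INTERFACE

Orientations are given as a rotation vector (axis times angle).
In Python, from cell import env gives the robot as it stands.
- The arm moves only by the shell command python3 -m inch 'ROWS' [FORCE]. ROWS is JSON, a list that holds one entry, the list of rows, each a list of 5 numbers: the shift along the world's x, y, z in units of 25 mm (1.0 is 25 mm), then the turn about the world's z in rad, then the finger opening in mm, from 0 to 94. A call has 1 to 10 rows; each row shifts and turns the commanded pose from where the row before left it; what a row does not reach is not made up. A row lasts 1/12 s, in which the tool goes at most 41.7 mm and 7.16 degrees, less where a joint would pass 70% of its speed; a pose out of reach is approached as far as the arm can. A call is refused whole if a number of a shift passes 1 or a number of a turn 0.125, either way. A call with a gripper value outside its range is refused whole. The fingers move at their own pace and stop on an object; FORCE is the grip in N (left out, the last holds). Time passes only in rows, so rows that do not move let the fingers close. It gives the time, the measured TCP pose, the force, the opening and the grip force at its end, in the units of the state.
- env.state(): the state, without advancing time (a new reading comes with each control period).
- env.capture(name): name is "side" or "top"; returns the picture (400x640x3 uint8, red, green, blue); there is no depth.
- env.camera_params(name): a dict with "mtx" (3x3 intrinsics, pixels), "k1" (the pictures are not rectified: a ray, as slopes to the right and down, at radius r is drawn at 1 + k1 r^2 times it, then the intrinsics apply), "R" (3x3) and "t" (3): a world point X has camera coordinates R X + t. Camera axes: x right, y down, z forward; pixel columns grow to the right and rows downward; lengths in m; the calibration is good to about 2 mm. A picture is of the moment at which its call begins. camera_params takes no time and is no camera call.
- env.job_done(): hands the job in; it is judged then, once.
The state is a dict: "time": time; "q": joint angles; "joint_vel": joint speeds; "tau": joint torques, N m; "tool_pos": TCP position; "tool_rot": TCP orientation; "force": force on the tool from outside, world axes, zero at the start; "torque": the same for the moment, N m; "width": finger opening in m; "finger_force": force on a finger pad.
Only numpy, scipy, OpenCV 4.12 (cv2) and the standard library are available. Lean on these libraries where they do the work, as an engineer would, in place of code of your own. Each camera call takes 0.05 s, during which the arm holds its last target. There are 200 camera calls.

## Working session

There is one attempt and no reset: what is moved stays moved. The work goes in short steps, Python scripts to look and compute and a shell command to move; the robot and the scene stay as the last step left them, time stands still between calls to the robot, and variables do not carry over. Pictures are saved under pics/ and viewed, at most 10 in all, crops included, and the job is handed in when it is done.

```bash
ls; mkdir -p pics
cat > h.py <<'E'
import numpy as np, cv2
from cell import env
def ray(cam,u,v):
    p=env.camera_params(cam);K=np.array(p["mtx"]);R=np.array(p["R"]);t=np.array(p["t"])
    d=np.linalg.solve(K,[u,v,1.])[:2];x=d.copy()
    for _ in range(30): x=d/(1+p["k1"]*(x@x))
    return -R.T@t, R.T@np.array([x[0],x[1],1])
def at(cam,u,v,z):
    c,d=ray(cam,u,v); return c+d*(z-c[2])/d[2]
def pix(cam,X):
    p=env.camera_params(cam);c=np.array(p["R"])@np.array(X)+np.array(p["t"]);s=c[:2]/c[2];s=s*(1+p["k1"]*(s@s))
    return (np.array(p["mtx"])@[s[0],s[1],1])[:2]
def save(cam,name,crop=None,k=1):
    im=env.capture(cam)
    if crop: a,b,c,d=crop; im=im[b:d,a:c]
    cv2.imwrite("pics/"+name,cv2.resize(im[:,:,::-1],None,fx=k,fy=k,interpolation=cv2.INTER_CUBIC))
E
python3 -c "
from h import *
save('top','t0.png');save('side','s0.png');print(env.state())"
```

```text
pics
{'time': 0.1, 'q': array([ 9.56490148e-01,  2.07370721e-01,  1.54280124e+00,  1.24449200e-05,
        1.39353589e+00, -1.50510759e-01]), 'joint_vel': array([-4.78176971e-05, -3.05536340e-03, -4.11221189e-03, -8.46890768e-04,
        5.28594383e-04,  6.83861863e-04]), 'tau': array([-9.31454597e-04, -3.71867716e+01, -2.82292324e+01,  6.99360017e-02,
        3.12059058e-02, -7.36774746e-05]), 'tool_pos': array([0.25680319, 0.5136385 , 0.20439122]), 'tool_rot': array([-0.72183507, -3.05671703,  0.00307459]), 'force': array([-0.1941564, -0.9195439,  0.1044057]), 'torque': array([-0.00244295,  0.01172237, -0.01352724]), 'finger_force': 0.0, 'width': 0.09413083175941299}
```

View pics/t0.png

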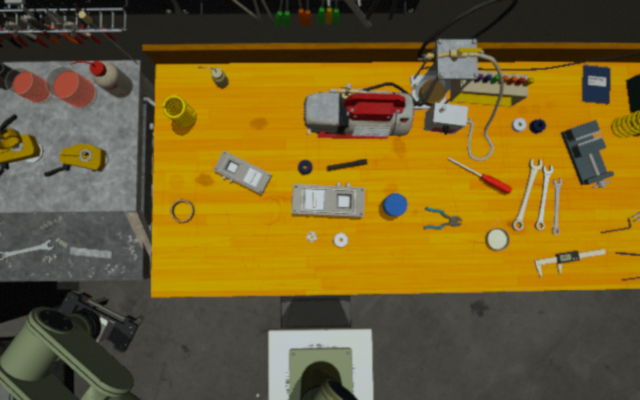

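View pics/s0.png

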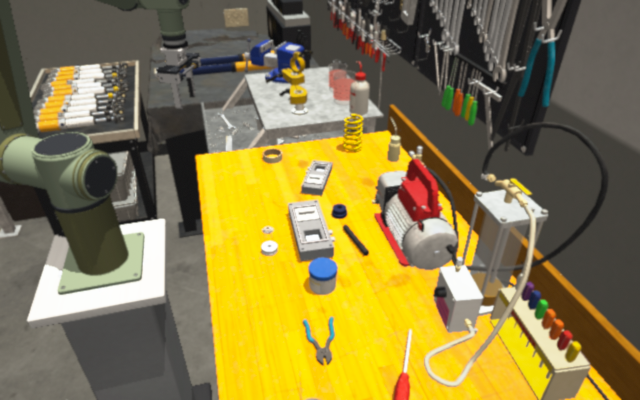

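Two stations: at top (243,172), shorter, and at (328,201), longer with the grease tub (395,205) off one end. The longer one fits, so I'll confirm it in an enlarged crop.

```bash
python3 -c "
from h import *
save('top','t1.png',(205,140,415,255),3.8)
print(at('top',328,201,.04),at('top',395,205,.06))
for a,b in (((217,160),(268,185)),((292,200),(364,203))): print(np.linalg.norm(at('top',*a,.04)-at('top',*b,.04)))"
```

```text
[ 0.54241582 -0.0293396   0.04      ] [ 0.52647337 -0.23028835  0.06      ]
0.17527990640924554
0.22041334018038608
```

View pics/t1.png

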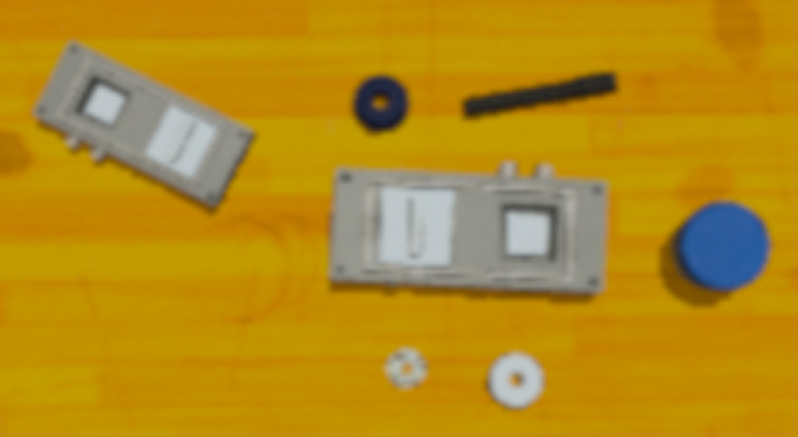

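The crop confirms it. The lower one, at crop (468,230), is 220 mm long, and its shutter with the rib at (417,228) covers the left (+y) well. The square well is at (528,232). The other station is about 175 mm long.

```bash
python3 -c "
from h import *
f=lambda u,v,z: at('top',205+u/3.8,140+v/3.8,z)
c=[f(*p,.04) for p in ((338,168),(608,180),(603,294),(331,282))]
for x in c: print(x)
m=sum(c)/4; d=(c[0]+c[3]-c[1]-c[2])[:2]; th=np.arctan2(-d[0],d[1]); d/=np.linalg.norm(d)
print('centre',m,'yaw',th)
for s in (48,-48): print('well',s,m[:2]+d*s/1e3)
print('sq well seen',f(528,232,.04),'shutter plate ctr',f(417,227,.045))
T=env.state()
import scipy.spatial.transform as t
R=t.Rotation.from_rotvec(T['tool_rot']).as_matrix();print(R[:,1],np.arctan2(R[1,1],R[0,1]))
"
```

```text
[0.59525401 0.07420554 0.04      ]
[ 0.58293496 -0.14372196  0.04      ]
[ 0.49100788 -0.13748412  0.04      ]
[0.50347591 0.08066349 0.04      ]
centre [ 0.54316819 -0.03158426  0.04      ] yaw -0.056780188730159026
well 48 [0.54589218 0.01633838]
well -48 [ 0.54044421 -0.07950691]
sq well seen [ 0.54164522 -0.07814947  0.04      ] shutter plate ctr [0.54643982 0.01124371 0.045     ]
[ 0.44734289  0.89436086 -0.00172828] 1.107003407460707
```

```bash
python3 -m inch '[[[0.58,-0.95,0,-0.058,0],[0.58,-0.95,0,-0.058,0],[0.58,-0.95,0,-0.058,0],[0.58,-0.95,0,-0.058,0],[0.58,-0.95,0,-0.058,0],[0.58,-0.95,0,-0.058,0],[0.58,-0.95,0,-0.058,0],[0.58,-0.95,0,-0.058,0],[0.58,-0.95,0,-0.058,0],[0.58,-0.95,0,-0.058,0]]]' 20
python3 -m inch '[[[0.58,-0.95,0,-0.058,0],[0.58,-0.95,0,-0.058,0],[0.58,-0.95,0,-0.058,0],[0.58,-0.95,-0.5,-0.058,0],[0.58,-0.95,-0.6,-0.058,0],[0.58,-0.95,-0.6,-0.058,0],[0.58,-0.95,-0.6,-0.058,0],[0.58,-0.95,-0.6,-0.058,0],[0.58,-0.95,-0.5,-0.058,0],[0,0,0,0,0]]]'
```

```text
time: 0.98
tool_pos: [0.4025, 0.2754, 0.2052]
tool_rot: [-1.57, -2.721, 0.001]
force: [0.2, -0.4, 0.8]
width: 0.0311
finger_force: 0.0
time: 1.82
tool_pos: [0.5328, 0.0591, 0.1174]
tool_rot: [-2.221, -2.219, 0.006]
force: [-0.0, 0.2, -0.4]
width: 0.0004
finger_force: 0.0
```

```bash
python3 -m inch '[[[0.28,-0.42,0,-0.028,0],[0.28,-0.42,0,-0.028,0],[0,0,-0.7,0,0],[0,0,-0.7,0,0],[0,0,-0.3,0,0],[0,0,0,0,0],[0,0,0,0,0]]]'
python3 -c "
from h import *
save('top','t2.png',(270,170,390,240),6);save('side','s2.png',(250,170,370,270),6)"
```

```text
time: 2.4
tool_pos: [0.5468, 0.0423, 0.0783]
tool_rot: [-2.277, -2.165, 0.0]
force: [-0.6, -0.4, 0.8]
width: 0.0002
finger_force: 0.0
```

View pics/s2.png

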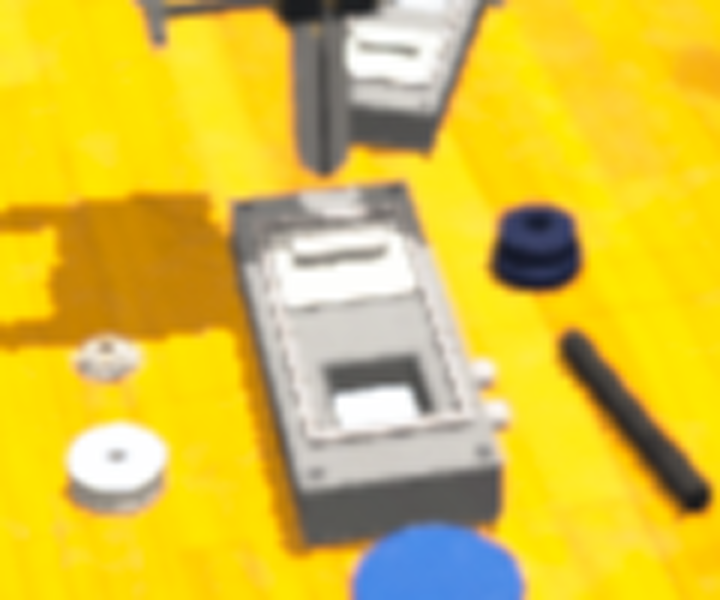

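```bash
python3 -c "
from h import *
f=lambda u,v,z: at('side',250+u/6,170+v/6,z)
print('rib top',f(294,250,.057),f(388,242,.057),'tip',f(325,172,.078), 'deck corners',f(233,205,.04),f(405,185,.04),f(302,490,.04),f(498,462,.04))
print((pix('side',env.state()['tool_pos'])-[250,170])*6)"
```

```text
rib top [0.52521121 0.01080894 0.057     ] [0.56943485 0.00542459 0.057     ] tip [0.5475849  0.03993155 0.078     ] deck corners [0.509196   0.07745891 0.04      ] [0.59507093 0.0718655  0.04      ] [ 0.49462263 -0.13656602  0.04      ] [ 0.58097663 -0.14077529  0.04      ]
[324.23048173 167.19502544]
```

The side view shows the rib at crop (340,247), world (0.547, 0.009), and the closed fingertips behind it on the +y side, clear of everything. Next: lower and push.

```bash
python3 -m inch '[[[0,0,-0.5,0,0],[0,0,-0.4,0,0],[0,0,-0.2,0,0],[0,0,0,0,0],[0,0,0,0,0]]]'
python3 -m inch '[[[0,-0.4,0,0,0],[-0.02,-0.4,0,0,0],[-0.02,-0.4,0,0,0],[-0.02,-0.4,0,0,0],[-0.02,-0.4,0,0,0],[-0.02,-0.4,0,0,0],[-0.02,-0.4,0,0,0],[-0.02,-0.4,0,0,0],[0,0,0,0,0],[0,0,0,0,0]]]'
```

```text
time: 2.92
tool_pos: [0.5459, 0.0421, 0.0495]
tool_rot: [-2.276, -2.163, 0.002]
force: [0.0, 0.1, -0.2]
width: 0.0007
finger_force: 0.0
time: 3.75
tool_pos: [0.5436, -0.0393, 0.0506]
tool_rot: [2.278, 2.162, 0.0]
force: [0.1, 0.6, -0.3]
width: 0.0004
finger_force: 0.0
```

```bash
python3 -m inch '[[[-0.01,-0.2,0,0,0],[-0.01,-0.2,0,0,0],[-0.01,-0.2,0,0,0],[-0.01,-0.2,0,0,0],[0,-0.1,0,0,0],[0,0,0,0,0],[0,0,0,0,0]]]'
```

```text
time: 4.33
tool_pos: [0.5423, -0.0611, 0.0504]
tool_rot: [2.277, 2.163, -0.001]
force: [-0.8, 0.1, 0.6]
width: 0.0003
finger_force: 0.0
```

```bash
python3 -m inch '[[[0,-0.1,0,0,0],[0,-0.1,0,0,0],[0,0,0,0,0]]]'
python3 -m inch '[[[0,-0.06,0,0,0],[0,0,0,0,0]]]'; python3 -m inch '[[[0,-0.06,0,0,0],[0,0,0,0,0]]]'
```

```text
time: 4.58
tool_pos: [0.5421, -0.0632, 0.0504]
tool_rot: [-2.276, -2.16, -0.005]
force: [-0.2, 7.0, 2.6]
width: 0.0006
finger_force: 3.6
time: 4.75
tool_pos: [0.5421, -0.0634, 0.0504]
tool_rot: [-2.275, -2.159, -0.007]
force: [0.4, 10.5, 2.0]
width: 0.0006
finger_force: 5.2
time: 4.92
tool_pos: [0.5421, -0.0634, 0.0504]
tool_rot: [-2.274, -2.158, -0.01]
force: [1.0, 14.4, 3.6]
width: 0.0004
finger_force: 7.0
```

```bash
python3 -m inch '[[[0,0.4,0,0,0],[0,0.2,0.6,0,0],[0,0.5,0.6,0,0],[0.05,0.7,0,0,0],[0.05,0.7,0,0,0],[0.05,0.7,0,0,0],[0,0.2,0,0,0],[0,0,0,0,0],[0,0,0,0,0]]]'
python3 -c "
from h import *
save('side','s3.png',(250,170,370,270),6);print(env.state()['tool_pos'],(pix('side',env.state()['tool_pos'])-[250,170])*6)"
```

```text
time: 5.67
tool_pos: [0.5459, 0.0161, 0.0803]
tool_rot: [2.276, 2.165, -0.001]
force: [0.0, -0.1, 0.4]
width: 0.0007
finger_force: 0.0
[0.54593645 0.01573881 0.08031305] [333.42210503 197.00889909]
```

View pics/s3.png

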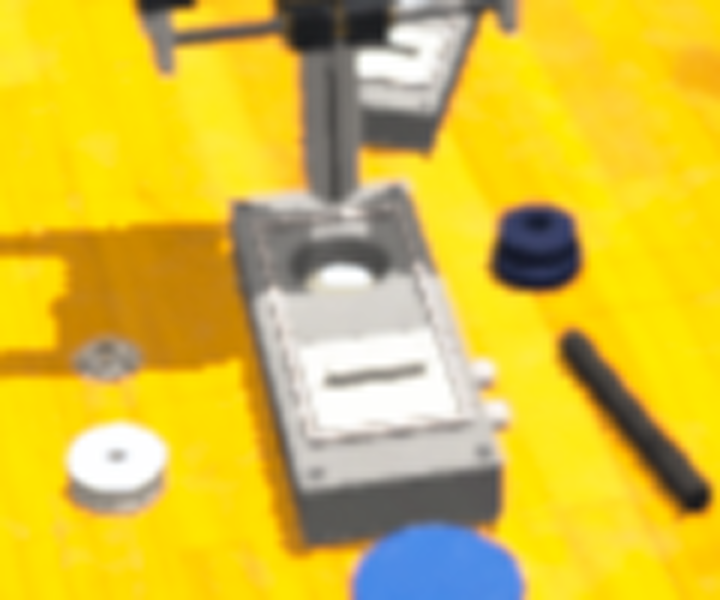

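The shutter is at the far end and the round well is open, with its mouth centred at about crop (341,262). The station has not moved.

```bash
python3 -c "
from h import *
print(at('side',250+341/6,170+262/6,.04),(pix('side',[.5459,.0163,.04])-[250,170])*6)"
python3 -m inch '[[[0,0,-0.7,0,0],[0,0,-0.7,0,0],[0,0,-0.3,0,0],[0,0,-0.2,0,0],[0,0,0,0,0],[0,0,0,0,0]]]'
```

```text
[0.54938122 0.01811482 0.04      ] [334.79789953 265.339754  ]
time: 6.22
tool_pos: [0.5462, 0.016, 0.0331]
tool_rot: [2.278, 2.163, 0.0]
force: [0.0, -0.6, 0.6]
width: 0.0004
finger_force: 0.0
```

```bash
python3 -m inch '[[[0.04,0.04,-0.2,0,0],[0,0,-0.2,0,0],[0,0,-0.15,0,0],[0,0,0,0,0],[0,0,0,0,0]]]'
python3 -m inch '[[[0,0,-0.06,0,0],[0,0,0,0,0]]]'; python3 -m inch '[[[0,0,-0.06,0,0],[0,0,0,0,0]]]'
```

```text
time: 6.63
tool_pos: [0.5484, 0.0174, 0.0201]
tool_rot: [2.276, 2.163, 0.003]
force: [1.9, 0.4, 4.7]
width: 0.0004
finger_force: 2.1
time: 6.8
tool_pos: [0.5484, 0.0174, 0.0192]
tool_rot: [2.276, 2.163, 0.003]
force: [0.3, 0.2, 6.4]
width: 0.0004
finger_force: 3.7
time: 6.97
tool_pos: [0.5484, 0.0174, 0.019]
tool_rot: [2.276, 2.163, 0.002]
force: [-3.2, 0.1, 16.0]
width: 0.0005
finger_force: 8.0
```

Bottomed at z = 0.019. I'll hold it, then rise.

```bash
python3 -m inch '[[[0,0,0,0,0],[0,0,0,0,0],[0,0,0,0,0],[0,0,0,0,0],[0,0,0,0,0],[0,0,0,0,0],[0,0,0,0,0],[0,0,0,0,0],[0,0,0,0,0],[0,0,0,0,0]]]'
python3 -m inch '[[[0,0,0,0,0],[0,0,0,0,0],[0,0,0,0,0],[0,0,0,0,0],[0,0,0,0,0]]]'
python3 -m inch '[[[0,0,0.5,0,0],[0,0,0.7,0,0],[0,0,0.8,0,0],[0,0,0.6,0,0],[0,0,0,0,0],[0,0,0,0,0]]]'
```

```text
time: 7.8
tool_pos: [0.5484, 0.0174, 0.019]
tool_rot: [2.276, 2.163, 0.002]
force: [-2.8, -0.3, 15.2]
width: 0.0002
finger_force: 7.9
time: 8.22
tool_pos: [0.5484, 0.0174, 0.019]
tool_rot: [2.276, 2.163, 0.002]
force: [-3.1, 0.6, 15.2]
width: 0.0006
finger_force: 7.9
time: 8.72
tool_pos: [0.5469, 0.0176, 0.0814]
tool_rot: [2.277, 2.164, 0.0]
force: [-0.4, 0.1, -0.9]
width: 0.0006
finger_force: 0.0
```

```bash
python3 -m inch '[[[-0.05,-0.9,0,0,0],[-0.05,-0.9,0,0,0],[-0.05,-0.9,0,0,0],[-0.05,-0.9,0,0,0],[-0.06,-0.7,0,0,0],[0,-0.32,0,0,0],[0,0,0,0,0],[0,0,0,0,0]]]'
python3 -c "
from h import *
save('side','s4.png',(250,170,370,270),6)"
```

```text
time: 9.38
tool_pos: [0.5396, -0.0975, 0.08]
tool_rot: [-2.276, -2.161, 0.001]
force: [-0.3, 0.8, -0.4]
width: 0.0001
finger_force: 0.0
```

View pics/s4.png

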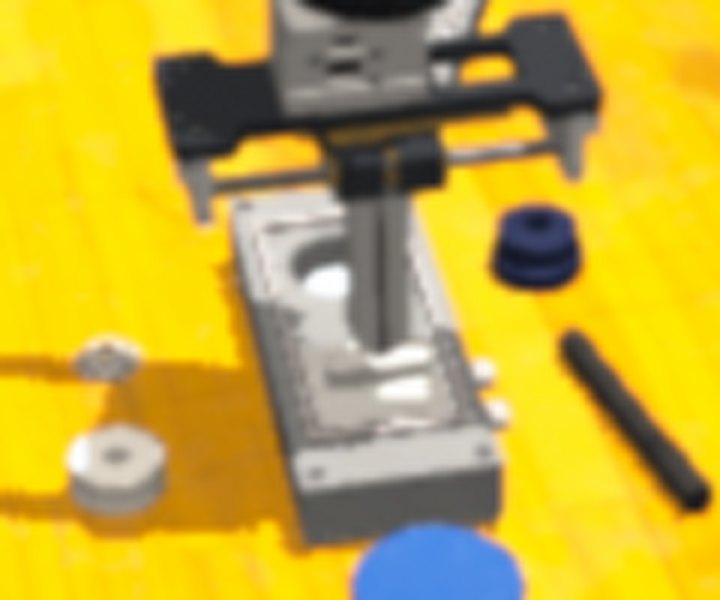

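The fingertips hang above the -y side of the rib, and the station and bystanders are unmoved. Next: lower and push back.

```bash
python3 -m inch '[[[0,0,-0.5,0,0],[0,0,-0.4,0,0],[0,0,-0.27,0,0],[0,0,0,0,0],[0,0,0,0,0]]]'
python3 -m inch '[[[0,0.3,0,0,0],[0.02,0.4,0,0,0],[0.02,0.4,0,0,0],[0.02,0.4,0,0,0],[0.03,0.4,0,0,0],[0.03,0.4,0,0,0],[0.02,0.4,0,0,0],[0.02,0.4,0,0,0],[0.02,0.3,0,0,0],[0,0,0,0,0]]]'
python3 -m inch '[[[0.01,0.15,0,0,0],[0,0.1,0,0,0],[0,0,0,0,0],[0,0,0,0,0]]]'
```

```text
time: 9.85
tool_pos: [0.5396, -0.0972, 0.0507]
tool_rot: [-2.275, -2.163, 0.002]
force: [-0.1, 0.4, -0.6]
width: 0.0004
finger_force: 0.0
time: 10.68
tool_pos: [0.545, -0.0109, 0.0521]
tool_rot: [-2.275, -2.165, -0.001]
force: [-0.2, -0.6, 0.2]
width: 0.0007
finger_force: 0.0
time: 11.02
tool_pos: [0.5449, -0.0065, 0.0517]
tool_rot: [-2.277, -2.163, 0.0]
force: [-1.0, -0.5, 0.5]
width: 0.0002
finger_force: 0.0
```

```bash
python3 -m inch '[[[0,0.15,0,0,0],[0,0.1,0,0,0],[0,0,0,0,0]]]'
python3 -m inch '[[[0,0.1,0,0,0],[0,0,0,0,0]]]'; python3 -m inch '[[[0,0.08,0,0,0],[0,0,0,0,0]]]'
```

```text
time: 11.27
tool_pos: [0.5452, -0.0003, 0.0518]
tool_rot: [-2.277, -2.164, -0.0]
force: [-0.0, -1.4, -0.9]
width: 0.0004
finger_force: 0.3
time: 11.43
tool_pos: [0.5453, 0.0022, 0.0519]
tool_rot: [-2.277, -2.164, -0.0]
force: [0.2, -1.5, -0.2]
width: 0.0004
finger_force: 0.4
time: 11.6
tool_pos: [0.5453, 0.0039, 0.052]
tool_rot: [2.277, 2.164, -0.0]
force: [1.3, -3.2, -0.6]
width: 0.0005
finger_force: 1.0
```

```bash
python3 -m inch '[[[0,0.08,0,0,0],[0,0,0,0,0]]]'; python3 -m inch '[[[0,0.06,0,0,0],[0,0,0,0,0]]]'
```

```text
time: 11.77
tool_pos: [0.5454, 0.0041, 0.052]
tool_rot: [2.274, 2.163, -0.004]
force: [0.5, -7.1, -0.9]
width: 0.0005
finger_force: 3.5
time: 11.93
tool_pos: [0.5454, 0.0042, 0.052]
tool_rot: [2.273, 2.162, -0.007]
force: [0.8, -10.5, -1.8]
width: 0.0008
finger_force: 5.2
```

At the stop. I'll back off and retreat upward.

```bash
python3 -m inch '[[[0,-0.4,0,0,0],[0,-0.2,0.5,0,0],[0,0,0.9,0,0],[0,0,1,0,0],[0,0,1,0,0],[-0.5,0.5,1,0,0],[-0.8,0.8,0,0,0],[-0.8,0.8,0,0,0],[-0.8,0.8,0,0,0],[-0.8,0.8,0,0,0]]]'
python3 -m inch '[[[-0.3,0.9,0,0,0],[-0.3,0.9,0,0,0],[-0.2,0.9,0,0,0],[0,0.9,0,0,0],[0,0,0,0,0],[0,0,0,0,0]]]'
python3 -c "
from h import *
save('side','s5.png',(250,170,370,270),6)"
```

```text
time: 12.77
tool_pos: [0.4515, 0.0863, 0.1621]
tool_rot: [-2.277, -2.162, -0.002]
force: [-0.3, -0.3, -0.5]
width: 0.0004
finger_force: 0.0
time: 13.27
tool_pos: [0.4322, 0.1759, 0.162]
tool_rot: [-2.274, -2.166, 0.0]
force: [-0.1, 0.5, -0.5]
width: 0.0003
finger_force: 0.0
```

View pics/s5.png

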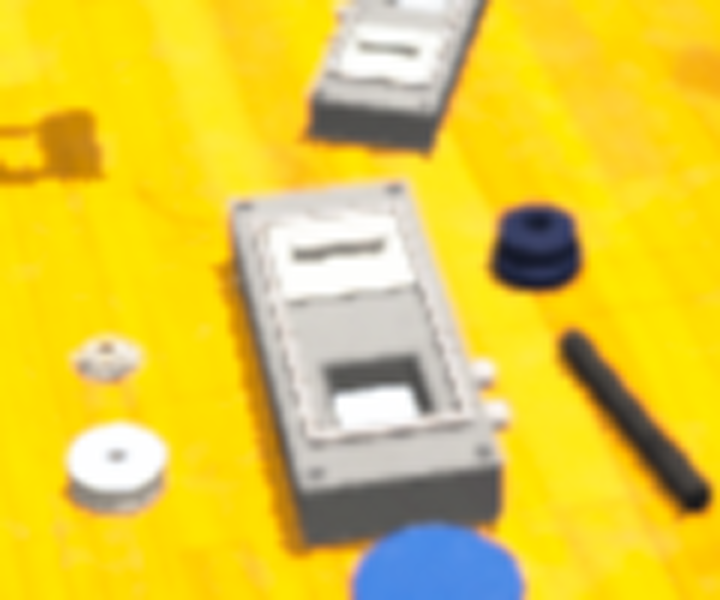

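The shutter is back over the round well with its rib at crop (338,247). The station and bystanders are where they were, and the arm is clear.

```bash
python3 -c "
from cell import env
print(env.job_done())"
```

```text
the job is handed in; nothing more can be done
None
```

I handed the job in at about 13 s: the shutter went fully across, the round key was held at the bottom for over 1 s, and the shutter is back at its stop over the round well. The last picture shows the station and the things beside it unmoved, but the hand-in gave no verdict.

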